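# Cover the soap steriliser and hold its lever at the third click

### The job

Gently set the larger of the two knobbed steel lids on the steam pot of the soap steriliser so that it sits fully home and level, and let go of it. Then, and only with the lid on, press the steriliser's spring-return lever down with the fingers past the first two clicks to the third, its last, and finish while still holding it down there: do not let it come back up. Leave everything else on the table where it is.

Things in the scene. Friction and masses are not known exactly. Their poses are not given: they have to be found in the camera images.
- steriliser: Soap steriliser, fixed. Origin: centre of underside. White plinth 150 (x) x 250 (y) x 30 mm high. +y end: open steel steam pot, axis at y = +55, outer radius 58, inner 54, rim 95 mm above the table, mouth clear to 18 mm below the rim (soap below). -y end: white tower, 90 (x) x 60 mm (y -105 to -45), top 130 mm above the table; the lever sticks out of its -y face.
- pot_rim (a point): Centre of the pot's mouth at rim height (steriliser frame 0, +55, 95 mm); axes as the steriliser.
- lever_top (a point): Where to press: on top of the grey lever paddle, 30 mm out from the tower's -y face, 118 mm above the table at rest; moves with the lever; axes as the steriliser. The paddle is 36 mm wide (steriliser x), 12 mm thick and reaches 52 mm out from the tower.
- lever (a joint): How far the lever is pressed, in m: 0 at rest (up), 0.046 at the bottom stop; it slides straight down. Soft clicks at 0.014, 0.028 and, third and last, 0.042, with a bump of about 2 N before each. The return spring pushes up with 5 N at the top, about 10 N at the third click, and drives it right back up when let go; 12 to 14 N press it all the way.
- lid: The steel lid for the pot, the larger of two alike, 0.17 to 0.34 kg, upright on the table. Origin: centre of its underside, z up. Plug radius 50, 10 mm deep (goes into the pot's mouth); above it a flange, radius 62, 6 mm thick (rests on the rim); on top a black cylindrical knob, 26 mm diameter, from 16 to 48 mm above the origin.
- lid_seat (a point): On the lid's axis at the underside of the flange, 10 mm above the lid's origin; coincides with pot_rim when the lid is seated. Axes as the lid.
- lid_knob (a point): On the axis of the lid's knob, 40 mm above the lid's origin: where to grip. Axes as the lid.
- small_lid: Bystander: a smaller lid of the same kind (flange radius 43 mm, knob 22 mm diameter, 48 mm high in all), belongs to another pot. Origin: centre of underside.
- dish: Bystander: round white soap dish, radius 45 mm, with a bar of soap on it, 29 mm high. Origin: centre of underside.
- soap_bar: Bystander: loose soap bar, 85 x 55 x 26 mm. Origin: centre of underside.
- jar: Bystander: glass jar with steel cap, radius 34 mm, 95 mm high. Origin: centre of underside.
- scraper: Bystander: flat scraper with wooden handle lying on the table, 280 mm long along its x axis, under 30 mm high.
- brush: Bystander: wooden nail brush, 100 x 42 x 34 mm. Origin: centre of underside.
- soap_basket: Bystander, fixed: wicker basket full of soap, 250 x 190 mm, about 120 mm high with its soap. Origin: centre of underside.
Mind the look-alikes: they are no part of the job. What is shaped like the lid but purple or red is not meant.

How it is judged:
On the way, in this order (a step that is already met when the one before it is completed fails the run):
1. the lid sits fully home and level on the pot, let go, the lever not yet pressed (horizontal distance between lid_seat and pot_rim below 0.006 m and z of lid_seat in the frame of pot_rim between -0.003 and 0.003 m and angle between lid's own z axis and vertical below 0.04 rad and contact force between the fingers and lid below 0.3 N and linear speed of lid below 0.02 m/s and value of joint lever below 0.008 m), for 0.2 s.
2. the fingers press the lever past two clicks to the third (horizontal distance between lid_seat and pot_rim below 0.006 m and z of lid_seat in the frame of pot_rim between -0.003 and 0.003 m and angle between lid's own z axis and vertical below 0.04 rad and value of joint lever above 0.038 m and contact force between the fingers and lever above 3 N), for 0.3 s.
At the end, for the whole second after the job is handed in: The lid sits on the pot: centred within 6 mm, flange within 3 mm of the rim, level within 0.04 rad, at rest and not touched by the fingers. The lever is at its third click (pressed more than 38 mm), still, and held there by the fingers with more than 3 N (all of step 2 and contact force between the fingers and lid below 0.3 N and linear speed of lid below 0.02 m/s and velocity of joint lever between -0.01 and 0.01 m/s); the arm keeps its last pose, push and grip.
It fails at once if the lever is pressed to its first click while the lid is not on the pot (value of joint lever above 0.012 m and (horizontal distance between lid_seat and pot_rim above 0.01 m or z of lid_seat in the frame of pot_rim above 0.01 m)).
It fails at once if the lid is dropped or slammed onto the pot (horizontal distance between lid_seat and pot_rim below 0.05 m and z of lid_seat in the frame of pot_rim below 0.025 m and linear speed of lid above 0.45 m/s).
It fails at once if another loose thing (smaller lid, dish, soap bar, jar, scraper or brush) is moved more than 30 mm (distance of any of small_lid, dish, soap_bar, jar, scraper, brush from where it was at the start of the episode above 0.03 m).
It also fails if it takes over 48 s, if anything falls off the work surface, if the arm or the gripper's body presses on something with over 40 N, if the wrist force passes 120 N, or if a joint passes its speed limit or range.

### The arm

A 6-joint arm with a two-finger parallel gripper is mounted at the origin on the work surface. World frame = base frame: x ahead of the robot, y to its left, z up, the work surface at z = 0. Lengths are in m, angles in rad, forces in N, time in s.
With the tool pointing down it reaches from about 0.35 to 0.85 m from the base axis. Payload 8.1 kg.
Tool frame: the origin (TCP) lies at the very end of the fingers, on their centre line; the grasp point (between the pads) lies 19 mm behind it; x points along the fingers, y is the direction in which the jaws open and shut, and the axes are right-handed (so a half turn about x gives the same grasp; the last joint's range is limited). The gripper opens to 93 mm and grips with 3 to 60 N. Pads are 15 mm wide; open, the fingers measure 128 mm over their backs; the gripper's body (75 mm by 188 mm) begins 65 mm behind the grasp point.
Start: joints at [-1.337, 0.13, 1.488, -0, 1.523, -0.085], TCP at [0.188, -0.57, 0.194] pointing down, gripper open.
Joint ranges: [-2.96, 2.96], [-0.89, 2.26], [0.02, 2.5], [-1.34, 4.48], [0, 2.73], [-2.66, 2.66]. Speed limits (rad/s): [2.39, 2.39, 2.79, 3.14, 3.14, 3.14].

### API

Orientations are given as a unit quaternion [w, x, y, z].
In Python, from cell import robot gives the robot as it stands. The module is installed in compiled form; this text tells all that it offers.
- The arm moves only by the tool drive_tool, never from a script. Its argument "moves" is a list of rows, each a list of 3 entries, a list of its own where there are three numbers: the shift along the tool's x, y, z in mm, then the turn, a rotation vector about the tool's x, y, z in degrees, then the finger opening in mm, from 0 to 93. In form: [[[dx, dy, dz], [rx, ry, rz], fingers], ...]. A call has 1 to 20 rows; each row shifts and turns the commanded pose from where the row before left it, along the tool's axes as they then stand; what a row does not reach is not made up. A row lasts 1/12 s, in which the tool goes at most 41.7 mm and 7.16 degrees, less where a joint would pass 70% of its speed; a pose out of reach is approached as far as the arm can. A call is refused whole if a number of a shift passes 41.7 or a number of a turn 7.16, either way. A call with a gripper value outside its range is refused whole. The fingers move at their own pace and stop on an object; "force" is the grip in N (left out, the last holds). Time passes only in rows, so rows that do not move let the fingers close. It gives the time, the measured TCP pose, the force and the opening at its end, in the units of the state.
- robot.get_obs(): the state, without advancing time (a new reading comes with each control period).
- robot.snapshot(name): name is "scene" or "top" or "wrist"; returns a dict with "pixels" (480x640x3 uint8, blue, green, red), "range_z" (480x640 float32, m along the optical axis (not along the pixel's ray), 0 where there is no reading), "K" (3x3 intrinsics, pixels), "extrinsics" (4x4, takes a point from world to camera coordinates). Camera axes: x right, y down, z forward; pixel columns grow to the right and rows downward; lengths in m; the calibration is good to about 2 mm. A picture is of the moment at which its call begins.
- robot.sign_off(): hands the job in, once; it reports no verdict.
The state is a dict: "time": time; "qpos": joint angles; "dq": joint speeds; "tau": joint torques, N m; "ee_pos": TCP position; "orientation": TCP orientation; "contact_force": force on the tool from outside, world axes, zero at the start; "torque": the same for the moment, N m; "width": finger opening in m.
Only numpy, scipy, OpenCV 4.12 (cv2) and the standard library are available. Lean on these libraries where they do the work, as an engineer would, in place of code of your own. Each camera call takes 0.05 s, during which the arm holds its last target. There are 200 camera calls.

## Working session

There is one attempt and no reset: what is moved stays moved. The work goes in short steps, Python scripts to look and compute and a tool call to move; the robot and the scene stay as the last step left them, time stands still between calls to the robot, and variables do not carry over. Pictures are saved under pics/ and viewed, about 8 in all and at most 12, crops included, and the job is handed in when it is done.

Besides the shell and the picture viewer there is one more tool, called after ">>>" as name(argument=value, ...) on one line, values as JSON. drive_tool: Moves the arm, as the interface text tells. Its arguments: {"type":"object","properties":{"moves":{"type":"array"},"force":{"type":"number"}},"required":["moves"]}

```bash
mkdir -p pics; python3 - <<'E'
from cell import robot
import cv2,numpy as np
for n in ("scene","top"):
    s=robot.snapshot(n); cv2.imwrite(f"pics/{n}0.png",s["pixels"]); np.savez(f"{n}0.npz",**s)
    print(n,s["K"].tolist(),s["extrinsics"].round(4).tolist())
print(robot.get_obs())
E
```

```text
scene [[496.3443619436148, 0.0, 316.1407475558432], [0.0, 496.3443619436148, 248.8220691702294], [0.0, 0.0, 1.0]] [[0.5832, 0.812, 0.0215, -0.3267], [0.4608, -0.3088, -0.8321, -0.1735], [-0.669, 0.4952, -0.5543, 1.8131], [0.0, 0.0, 0.0, 1.0]]
top [[465.32927891895116, 0.0, 315.9156786962005], [0.0, 465.32927891895116, 236.15178760925363], [0.0, 0.0, 1.0]] [[0.0099, -0.9999, -0.0128, 0.0135], [-0.9888, -0.0079, -0.1491, 0.5577], [0.149, 0.0141, -0.9887, 1.1892], [0.0, 0.0, 0.0, 1.0]]
{'time': 0.1, 'qpos': array([-1.33739152e+00,  1.31101601e-01,  1.48917933e+00,  2.05768488e-05,
        1.52300089e+00, -8.54057950e-02]), 'dq': array([-0.00151909, -0.00056601, -0.00309018,  0.00095009,  0.00089177,
        0.0001268 ]), 'tau': array([ 6.58736772e-04, -5.61344147e+01, -4.93096161e+01,  7.70720397e-02,
        2.90917454e-02, -2.43530559e-05]), 'ee_pos': array([ 0.18795802, -0.56920935,  0.19337794]), 'orientation': array([-0.11164332, -0.69810488, -0.11283555,  0.69817869]), 'contact_force': array([-0.44477188,  0.94744778,  0.05169958]), 'torque': array([-0.02521322, -0.00109383,  0.00156662]), 'width': 0.09308646751226507}
```

View pics/scene0.png

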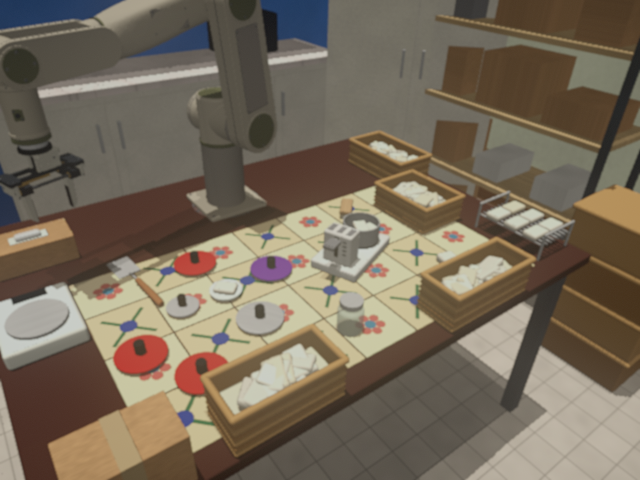

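View pics/top0.png

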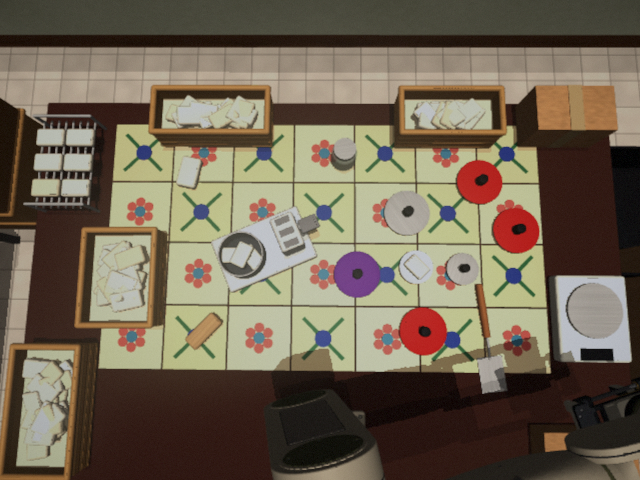

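The top view shows two steel lids: a larger one at (407,213) and a smaller one at (462,268). The lids at (358,274), (423,331), (480,182) and (516,230) are purple or red, so they are decoys. The steriliser pot is at (242,256), the tower at (288,232) and the lever at (308,224). The steel lid at (407,213) fits best because it is the larger one. I'll confirm that in an enlarged crop and measure.

```bash
cat > h.py <<'E'
import numpy as np, cv2
def cloud(s):
    K,E,z=s["K"],s["extrinsics"],s["range_z"]
    v,u=np.mgrid[:480,:640]
    c=np.stack([(u-K[0,2])/K[0,0]*z,(v-K[1,2])/K[1,1]*z,z],-1)
    return (c-E[:3,3])@E[:3,:3]
def ray(s,u,v,h):
    K,E=s["K"],s["extrinsics"]; R=E[:3,:3]
    d=R.T@np.array([(u-K[0,2])/K[0,0],(v-K[1,2])/K[1,1],1]); o=-R.T@E[:3,3]
    return o+d*(h-o[2])/d[2]
E
python3 - <<'E'
from h import *
for n in("top","scene"):
    s=dict(np.load(n+"0.npz")); P=cloud(s); ok=s["range_z"]>0
    if n=="top":
        c=np.hstack([cv2.resize(s["pixels"][190:310,200:330],(520,480),interpolation=cv2.INTER_CUBIC)[:, :400],cv2.resize(s["pixels"][180:300,380:480],(400,480),interpolation=cv2.INTER_CUBIC)])
        cv2.imwrite("pics/crop.png",c)
        L=ray(s,407,213,.03);print("lid approx",L,ray(s,462,268,.03)); Q=ray(s,242,256,.095);T=ray(s,288,228,.13); V=ray(s,308,224,.118);print(Q,T,V)
    def near(p,r): return ok&(np.hypot(P[...,0]-p[0],P[...,1]-p[1])<r)
    X=P[near(L,.09)&(P[...,2]>.009)&(P[...,2]<.024)]; 
    if len(X):
        (cx,cy),r=cv2.minEnclosingCircle(X[:,:2].astype(np.float32)); print(n,"flange",len(X),cx,cy,r,np.median(X[:,2]))
    X=P[near(L,.05)&(P[...,2]>.040)&(P[...,2]<.06)]; print("knob",len(X),X.mean(0) if len(X) else 0, np.ptp(X,axis=0) if len(X) else 0)
    X=P[near(Q,.08)&(P[...,2]>.088)&(P[...,2]<.1)]
    if len(X): e=cv2.fitEllipse(X[:,:2].astype(np.float32));print("rim",len(X),cv2.minEnclosingCircle(X[:,:2].astype(np.float32)),e,np.median(X[:,2]))
    X=P[near(T,.07)&(P[...,2]>.124)&(P[...,2]<.14)]
    if len(X): print("tower",len(X),cv2.minAreaRect(X[:,:2].astype(np.float32)),np.median(X[:,2]))
    X=P[near(V,.035)&(P[...,2]>.108)&(P[...,2]<.123)]
    if len(X): print("lever",len(X),cv2.minAreaRect(X[:,:2].astype(np.float32)),np.median(X[:,2]))
    X=P[near((Q+T)/2,.2)&(P[...,2]>.024)&(P[...,2]<.036)]
    if len(X): print("plinth",len(X),cv2.minAreaRect(X[:,:2].astype(np.float32)),np.median(X[:,2]))
E
```

```text
lid approx [ 0.62416454 -0.22530034  0.03      ] [ 0.4775987 -0.3669566  0.03     ]
[0.49750858 0.20343746 0.095     ] [0.56403687 0.08616779 0.13      ] [0.57654198 0.0374078  0.118     ]
top flange 1490 0.6281753182411194 -0.2262936681509018 0.062259603291749954 0.015717725355595333
knob 75 [ 0.62752297 -0.2254329   0.04741216] [0.02394435 0.02485897 0.00984326]
rim 253 ((0.5037142038345337, 0.2103664129972458), 0.058222271502017975) ((0.5033644437789917, 0.20996813476085663), (0.11135388910770416, 0.111753448843956), 13.510570526123047) 0.09397661144452235
tower 837 ((0.555253267288208, 0.09119522571563721), (0.08905951678752899, 0.05966213345527649), 23.601621627807617) 0.12963326964741392
lever 284 ((0.5780045986175537, 0.03951089084148407), (0.038519300520420074, 0.052049264311790466), 20.26227569580078) 0.1175856940058613
plinth 2513 ((0.5082138776779175, 0.13032227754592896), (0.20459584891796112, 0.2896898686885834), 23.577970504760742) 0.029663286916834574
scene flange 1134 0.6279154419898987 -0.22484779357910156 0.06464340537786484 0.017551068610980623
knob 80 [ 0.63073634 -0.22754312  0.04793158] [0.02803922 0.02479044 0.01308101]
rim 192 ((0.5042113065719604, 0.21266762912273407), 0.06155190244317055) ((0.5039397478103638, 0.20987513661384583), (0.11092732101678848, 0.1130688264966011), 43.83169174194336) 0.09356348901374896
tower 396 ((0.562256932258606, 0.07535790652036667), (0.09121403098106384, 0.09720839560031891), 23.2239990234375) 0.13136784985482045
lever 197 ((0.5754861235618591, 0.040422163903713226), (0.04343601316213608, 0.05775083974003792), 21.058643341064453) 0.1190284524066786
plinth 900 ((0.5272420048713684, 0.15707002580165863), (0.15133976936340332, 0.25428909063339233), 23.20864486694336) 0.031305510118357055
```

View pics/crop.png

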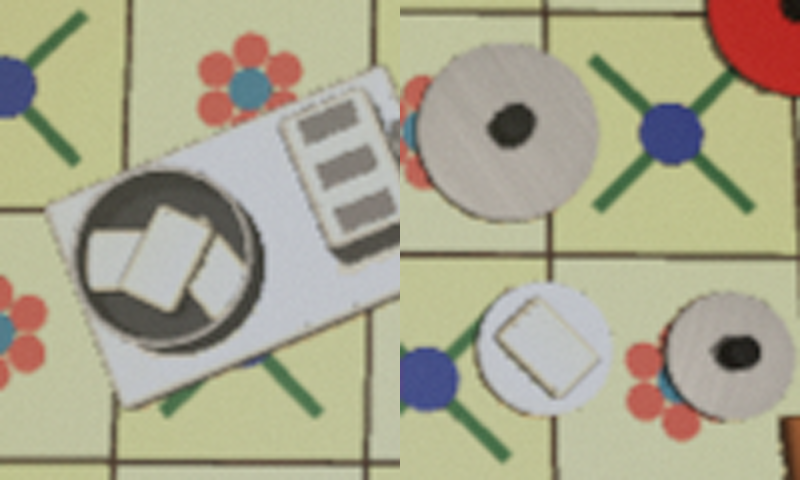

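The larger steel lid has a measured flange radius of 62 mm, so it is the one meant. Its centre is about (0.628, -0.226). The pot is at (0.504, 0.210) and the steriliser yaw is about 23.5°. Next I compute the moves.

```bash
cat >> h.py <<'E'
from scipy.spatial.transform import Rotation as Ro
YAW=np.radians(23.5)
def need(o,target,rot=True):
    "shift (mm, current tool axes) to world target and turn about tool axes (deg) to point down, jaws along steriliser x"
    q=o["orientation"]; R=Ro.from_quat([q[1],q[2],q[3],q[0]])
    best=None
    for sg in(1,-1):
        y=sg*np.array([np.cos(YAW),np.sin(YAW),0]); x=np.array([0,0,-1.]); M=Ro.from_matrix(np.column_stack([x,y,np.cross(x,y)]))
        t=(R.inv()*M).as_rotvec(degrees=True)
        if best is None or np.linalg.norm(t)<np.linalg.norm(best[0]): best=(t,M)
    d=np.array(target)-o["ee_pos"]
    print("pos",o["ee_pos"].round(4),"turn",best[0].round(2),"shift now",(R.inv().apply(d)*1000).round(1),"shift after turn",(best[1].inv().apply(d)*1000).round(1))
E
python3 - <<'E'
from h import *; from cell import robot
o=robot.get_obs(); q=o["orientation"]; print(Ro.from_quat([q[1],q[2],q[3],q[0]]).as_matrix().round(3))
need(o,[.628,-.226,.12])
E
```

```text
[[-0.     0.313 -0.95 ]
 [ 0.002 -0.95  -0.313]
 [-1.    -0.002 -0.   ]]
pos [ 0.188  -0.5692  0.1934] turn [8.477e+01 6.000e-02 9.000e-02] shift now [  73.8 -187.9 -525.4] shift after turn [  73.4 -540.4  139.3]
```

>>> drive_tool(moves=[[[0, -10.4, -29.2], [0, 0, 0], 60], [[0, -10.4, -29.2], [0, 0, 0], 60], [[0, -10.4, -29.2], [0, 0, 0], 60], [[0, -10.4, -29.2], [0, 0, 0], 60], [[0, -10.4, -29.2], [0, 0, 0], 60], [[0, -10.4, -29.2], [0, 0, 0], 60], [[0, -10.4, -29.2], [0, 0, 0], 60], [[0, -10.4, -29.2], [0, 0, 0], 60], [[0, -10.4, -29.2], [0, 0, 0], 60], [[0, -10.4, -29.2], [0, 0, 0], 60], [[0, -10.4, -29.2], [0, 0, 0], 60], [[0, -10.4, -29.2], [0, 0, 0], 60], [[0, -10.4, -29.2], [0, 0, 0], 60], [[0, -10.4, -29.2], [0, 0, 0], 60], [[0, -10.4, -29.2], [0, 0, 0], 60], [[0, -10.4, -29.2], [0, 0, 0], 60], [[0, -10.4, -29.2], [0, 0, 0], 60], [[0, -10.4, -29.2], [0, 0, 0], 60]])

```text
time: 1.6
ee_pos: [0.6293, -0.226, 0.1937]
orientation: [-0.112, -0.698, -0.112, 0.698]
contact_force: [0.4, -0.9, 0.5]
width: 0.0599
```

>>> drive_tool(moves=[[[0, 0, 0], [-6.8, 0, 0], 60], [[0, 0, 0], [-6.8, 0, 0], 60], [[0, 0, 0], [-6.8, 0, 0], 60], [[0, 0, 0], [-6.8, 0, 0], 60], [[0, 0, 0], [-6.8, 0, 0], 60], [[0, 0, 0], [-6.8, 0, 0], 60], [[0, 0, 0], [-6.8, 0, 0], 60], [[0, 0, 0], [-6.8, 0, 0], 60], [[0, 0, 0], [-6.8, 0, 0], 60], [[0, 0, 0], [-6.8, 0, 0], 60], [[0, 0, 0], [-6.8, 0, 0], 60], [[0, 0, 0], [-6.8, 0, 0], 60], [[0, 0, 0], [-6.8, 0, 0], 60], [[0, 0, 0], [-6.8, 0, 0], 60], [[0, 0, 0], [0, 0, 0], 60], [[0, 0, 0], [0, 0, 0], 60]])

```text
time: 2.93
ee_pos: [0.6283, -0.2271, 0.1938]
orientation: [0.59, 0.389, 0.591, -0.389]
contact_force: [0.5, -0.8, -0.0]
width: 0.06
```

```bash
sed -i 's/for sg in(1,-1)/for sg in(1,)/' h.py; python3 - <<'E'
from h import *; from cell import robot
o=robot.get_obs(); print(o["time"],o["qpos"].round(2),o["width"],o["contact_force"])
need(o,[.628,-.226,.022])
s=robot.snapshot("wrist"); cv2.imwrite("pics/w1.png",s["pixels"]); P=cloud(s); z=P[...,2]; ok=s["range_z"]>0
L=np.array([.628,-.226]); near=ok&(np.hypot(P[...,0]-L[0],P[...,1]-L[1])<.08)
X=P[near&(z>.04)&(z<.056)]; print("knob",len(X),cv2.minEnclosingCircle(X[:,:2].astype(np.float32)) if len(X) else 0)
X=P[near&(z>.009)&(z<.024)]; print("flange",len(X),cv2.minEnclosingCircle(X[:,:2].astype(np.float32)) if len(X) else 0)
E
```

```text
2.9333 [-0.42  0.32  1.28 -0.    1.55 -0.83] 0.06004255904066856 [ 0.46688272 -0.79370874 -0.02537795]
pos [ 0.6283 -0.2271  0.1938] turn [-0.25 -0.04  0.03] shift now [171.8   0.3  -1. ] shift after turn [171.8   0.2  -1.2]
knob 692 ((0.6286670565605164, -0.22613586485385895), 0.01306198164820671)
flange 12564 ((0.6288747787475586, -0.22639751434326172), 0.062193237245082855)
```

View pics/w1.png

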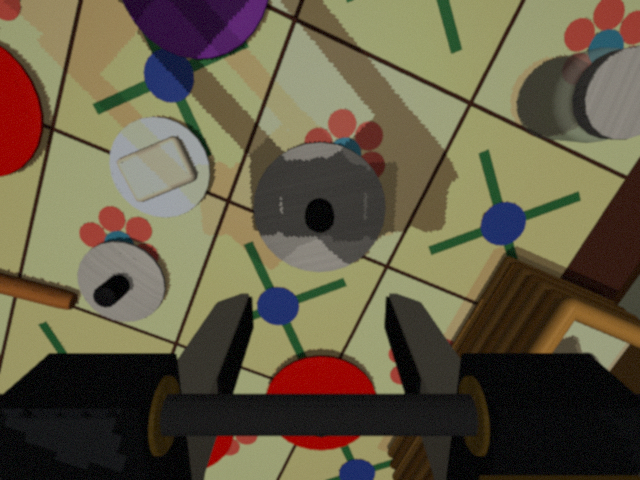

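The wrist view shows the lid under the gripper at (319,207), with the basket at the lower right. The gripper body may come close to that basket, so I check the clearance first.

```bash
python3 - <<'E'
from h import *
s=dict(np.load("top0.npz"));P=cloud(s);m=(s["range_z"]>0)&(P[...,2]>.07)&(P[...,2]<.2)&(abs(P[...,1]+.3)<.25)&(P[...,0]>.55)
X=P[m]; print(X.min(0),X.max(0))
d=X[:,:2]-[.6287,-.2263]; c,n=np.cos(np.radians(23.5)),np.sin(np.radians(23.5))
a=d@[c,n]; b=d@[-n,c]
k=(abs(a)<.12)&(abs(b)<.07); print(k.sum(), X[k].max(0) if k.any() else "")
print("clear for jaw yaws:",[(y,round(min(np.maximum(abs(d@[np.cos(t),np.sin(t)])-.094,abs(d@[-np.sin(t),np.cos(t)])-.0375))*1000)) for y in range(-90,91,15) for t in [np.radians(y)]])
E
```

```text
[ 0.74893836 -0.54999793  0.07003956] [ 0.94655267 -0.05034174  0.13675938]
0 
clear for jaw yaws: [(-90, 83), (-75, 101), (-60, 77), (-45, 64), (-30, 62), (-15, 76), (0, 88), (15, 68), (30, 62), (45, 71), (60, 100), (75, 80), (90, 83)]
```

>>> drive_tool(moves=[[[20, 0, -1], [0, 0, 0], 60], [[20, 0, 0], [0, 0, 0], 60], [[20, 0, 0], [0, 0, 0], 60], [[20, 0, 0], [0, 0, 0], 60], [[20, 0, 0], [0, 0, 0], 60], [[20, 0, 0], [0, 0, 0], 60], [[18, 0, 0], [0, 0, 0], 60], [[13, 0, 0], [0, 0, 0], 60], [[10, 0, 0], [0, 0, 0], 60], [[10, 0, 0], [0, 0, 0], 60], [[0, 0, 0], [0, 0, 0], 60], [[0, 0, 0], [0, 0, 0], 60]])

```text
time: 3.98
ee_pos: [0.628, -0.2263, 0.0232]
orientation: [0.591, 0.388, 0.591, -0.388]
contact_force: [-0.4, 0.1, 0.7]
width: 0.0598
```

>>> drive_tool(moves=[[[0, 0, 0], [0, 0, 0], 10], [[0, 0, 0], [0, 0, 0], 10], [[0, 0, 0], [0, 0, 0], 10], [[0, 0, 0], [0, 0, 0], 10], [[0, 0, 0], [0, 0, 0], 10], [[0, 0, 0], [0, 0, 0], 10], [[0, 0, 0], [0, 0, 0], 10], [[0, 0, 0], [0, 0, 0], 10]], force=35)

```text
time: 4.65
ee_pos: [0.6285, -0.2266, 0.0241]
orientation: [0.592, 0.388, 0.591, -0.388]
contact_force: [-0.9, -0.1, 5.0]
width: 0.0125
```

The opening is 12.5 mm but the knob is 26 mm across, so something is wrong. I look before lifting.

```bash
python3 - <<'E'
from h import *; from cell import robot
o=robot.get_obs(); print(o["width"],o["contact_force"],o["ee_pos"])
a=robot.snapshot("wrist"); b=robot.snapshot("scene")
cv2.imwrite("pics/g2.png",np.hstack([cv2.resize(a["pixels"],(400,300)),cv2.resize(b["pixels"][250:370,200:360],(400,300),interpolation=cv2.INTER_CUBIC)]))
P=cloud(a);z=P[...,2];m=(a["range_z"]>0)&(z>.009)&(z<.023)&(np.hypot(P[...,0]-.628,P[...,1]+.226)<.08)
print(cv2.minEnclosingCircle(P[m][:,:2].astype(np.float32)),P[m].mean(0))
E
```

```text
0.012545711487479719 [-0.85702369 -0.12455067  4.99773509] [ 0.62854316 -0.22663469  0.02406895]
((0.6286731362342834, -0.22627602517604828), 0.06219983100891113) [ 0.62287277 -0.21322254  0.01554812]
```

View pics/g2.png

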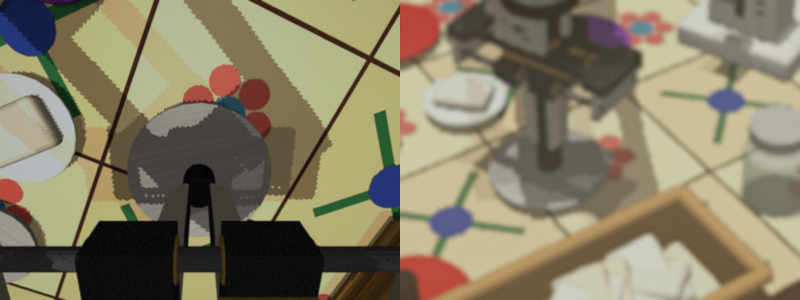

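The half-size view shows the fingertips at about (199,185), at or just behind the knob at (199,180). It does not show whether they straddle it. I enlarge the tips and project the reported TCP into the picture.

```bash
python3 - <<'E'
from h import *; from cell import robot
o=robot.get_obs(); a=robot.snapshot("wrist"); K,E=a["K"],a["extrinsics"]
def pr(p): c=E[:3,:3]@p+E[:3,3]; c=K@c; return c[:2]/c[2]
R=Ro.from_quat(np.roll(o["orientation"],-1)); t=o["ee_pos"]
pts=[t,t-R.apply([.019,0,0])]+[np.array([.6287,-.2263,h]) for h in(.016,.048)]
uv=[pr(p) for p in pts]; print(np.round(uv,1).tolist())
im=a["pixels"].copy(); x0,y0=240,220
c=cv2.resize(im[y0:y0+160,x0:x0+160],(600,600),interpolation=cv2.INTER_CUBIC)
c=cv2.convertScaleAbs(c,alpha=2)
for p,col in zip(uv,[(0,0,255),(0,255,255),(0,255,0),(255,255,0)]): cv2.circle(c,tuple(int(v) for v in (p-[x0,y0])*3.75),5,col,2)
cv2.imwrite("pics/g3.png",c)
P=cloud(a)
for v in range(320,410,10): print(v,[tuple((P[v,u]*1000).round().astype(int).tolist()) for u in (290,305,320,335,350)])
E
```

```text
[[318.1, 289.2], [318.1, 305.8], [318.6, 282.5], [318.6, 310.2]]
320 [(615, -223, 73), (621, -222, 71), (631, -230, 49), (632, -217, 71), (636, -213, 74)]
330 [(615, -222, 82), (622, -225, 73), (633, -236, 48), (595, -149, 214), (636, -214, 81)]
340 [(616, -222, 89), (623, -228, 75), (643, -258, 16), (632, -218, 84), (635, -214, 88)]
350 [(616, -223, 94), (625, -231, 76), (646, -264, 16), (631, -217, 93), (635, -214, 94)]
360 [(617, -222, 100), (626, -234, 78), (648, -269, 16), (631, -218, 97), (621, -192, 139)]
370 [(617, -222, 105), (643, -279, 16), (651, -276, 15), (630, -217, 104), (622, -194, 140)]
380 [(610, -199, 143), (650, -296, 0), (659, -293, 0), (632, -220, 105), (621, -193, 145)]
390 [(611, -202, 143), (653, -303, 1), (661, -299, 0), (633, -224, 105), (621, -193, 148)]
400 [(611, -201, 147), (614, -200, 146), (617, -199, 146), (620, -198, 146), (621, -194, 150)]
```

View pics/g3.png

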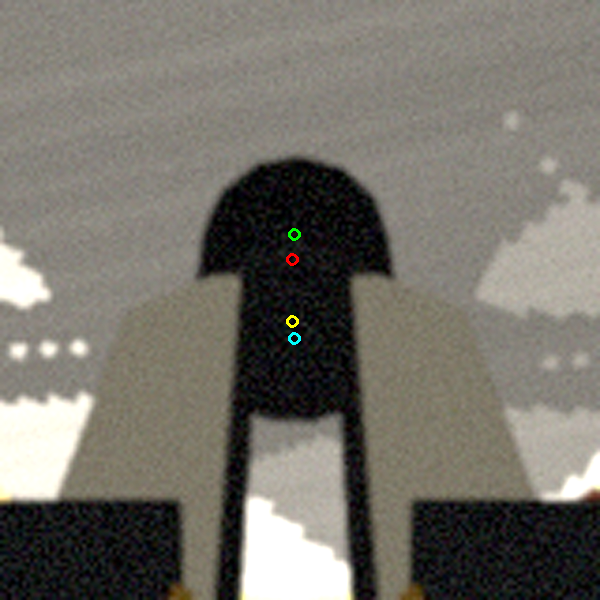

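The fingers do straddle the knob: the projected TCP (red) and the knob axis (green and cyan) line up. The finger edges overlap the knob, which suggests yielding contact under a high grip force. I'll ease the grip and see what the opening does.

>>> drive_tool(moves=[[[0, 0, 0], [0, 0, 0], 24], [[0, 0, 0], [0, 0, 0], 24], [[0, 0, 0], [0, 0, 0], 24], [[0, 0, 0], [0, 0, 0], 24], [[0, 0, 0], [0, 0, 0], 24], [[0, 0, 0], [0, 0, 0], 24]], force=15)

```text
time: 5.3
ee_pos: [0.6286, -0.2265, 0.0238]
orientation: [0.592, 0.388, 0.591, -0.388]
contact_force: [1.7, -0.3, 5.4]
width: 0.0238
```

>>> drive_tool(moves=[[[0, 0, 0], [0, 0, 0], 50], [[0, 0, 0], [0, 0, 0], 50], [[0, 0, 0], [0, 0, 0], 50], [[0, 0, 0], [0, 0, 0], 50], [[0, 0, 0], [0, 0, 0], 50], [[0, 0, 0], [0, 0, 0], 50]])

```text
time: 5.8
ee_pos: [0.6278, -0.2262, 0.0229]
orientation: [0.591, 0.388, 0.591, -0.388]
contact_force: [0.2, 0.6, 0.6]
width: 0.05
```

>>> drive_tool(moves=[[[-4, 0, 0], [0, 0, 0], 50], [[0, 0, 0], [0, 0, 0], 15], [[0, 0, 0], [0, 0, 0], 15], [[0, 0, 0], [0, 0, 0], 15], [[0, 0, 0], [0, 0, 0], 15], [[0, 0, 0], [0, 0, 0], 15], [[0, 0, 0], [0, 0, 0], 15], [[0, 0, 0], [0, 0, 0], 15]], force=15)

```text
time: 6.47
ee_pos: [0.6281, -0.2263, 0.0273]
orientation: [0.591, 0.388, 0.591, -0.388]
contact_force: [-0.2, -0.1, 0.5]
width: 0.0152
```

With 15 N and 4 mm higher the opening reaches the commanded 15 mm with no force on the tool. I test directly with a small lift and a look.

>>> drive_tool(moves=[[[0, 0, 0], [0, 0, 0], 0], [[0, 0, 0], [0, 0, 0], 0], [[0, 0, 0], [0, 0, 0], 0], [[0, 0, 0], [0, 0, 0], 0], [[0, 0, 0], [0, 0, 0], 0], [[-5, 0, 0], [0, 0, 0], 0], [[-5, 0, 0], [0, 0, 0], 0], [[0, 0, 0], [0, 0, 0], 0], [[0, 0, 0], [0, 0, 0], 0]], force=20)

```text
time: 7.22
ee_pos: [0.6288, -0.2267, 0.0384]
orientation: [0.592, 0.388, 0.591, -0.388]
contact_force: [0.8, -0.4, -0.4]
width: 0.0001
```

```bash
cat >> h.py <<'E'
def lidfit(robot,c,h,r=.09):
    a=robot.snapshot("wrist");P=cloud(a);z=P[...,2];m=(a["range_z"]>0)&(abs(z-h)<.008)&(np.hypot(P[...,0]-c[0],P[...,1]-c[1])<r)
    X=P[m]
    if len(X)<50: print("no flange",len(X));return a,P
    A=np.c_[X[:,:2]-X[:,:2].mean(0),np.ones(len(X))];k=np.linalg.lstsq(A,X[:,2],rcond=None)[0]
    (x,y),rr=cv2.minEnclosingCircle(X[:,:2].astype(np.float32));print("flange c",round(x,4),round(y,4),"r",round(rr,4),"ztop",X[:,2].mean().round(4),"slope",k[:2].round(4),len(X))
    return a,P
E
python3 - <<'E'
from h import *; from cell import robot
o=robot.get_obs();print(o["width"],o["contact_force"],o["ee_pos"])
a,P=lidfit(robot,[.6287,-.2263],.02)
cv2.imwrite("pics/g4.png",cv2.convertScaleAbs(cv2.resize(a["pixels"][200:440,200:440],(600,600)),alpha=1.8))
E
```

```text
6.718419149960152e-05 [ 0.77500184 -0.41826342 -0.40138292] [ 0.62880637 -0.22665502  0.03837251]
flange c 0.6284 -0.2263 r 0.0621 ztop 0.0156 slope [ 0.0016 -0.0034] 27804
```

View pics/g4.png

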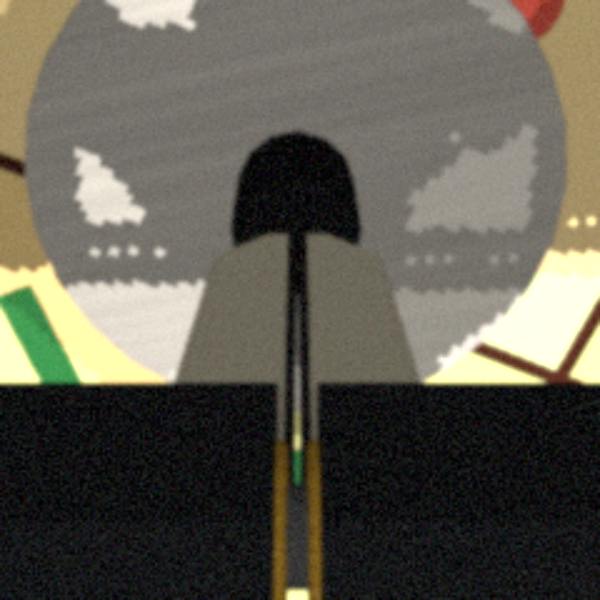

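The fingers are fully shut, the lid has not moved, and the fingers did not stop on the knob. They must be beside or above it, so I use the depth data to find where the tips really are.

```bash
python3 - <<'E'
from h import *; from cell import robot
o=robot.get_obs();print(o["ee_pos"],o["qpos"].round(3))
def show(a,name):
    P=cloud(a);R=Ro.from_quat(np.roll(o["orientation"],-1)); T=R.inv().apply((P.reshape(-1,3)-o["ee_pos"])).reshape(P.shape)*1000
    m=(a["range_z"]>0)&(abs(T[...,1])<22)&(abs(T[...,2])<40)&(T[...,0]<15)&(T[...,0]>-60)
    X=T[m]
    for lo in range(-60,15,5):
        k=X[(X[:,0]>=lo)&(X[:,0]<lo+5)]
        if len(k): print(name,"x",lo,len(k),"y",k[:,1].min().round(1),k[:,1].max().round(1),"z",np.percentile(k[:,2],[2,50,98]).round(1))
for n in("wrist","scene","top"): show(robot.snapshot(n),n)
E
```

```text
[ 0.62848867 -0.2265298   0.03791365] [-0.423  0.424  1.432 -0.     1.285 -0.832]
wrist x -60 565 y -16.1 16.5 z [-9.4 -8.7 -7. ]
wrist x -55 517 y -15.6 15.8 z [-9.5 -8.7 -7.1]
wrist x -50 454 y -15.2 15.5 z [-9.4 -8.8 -7.2]
wrist x -45 400 y -15.0 15.3 z [-9.3 -8.7 -7.2]
wrist x -40 362 y -14.5 15.0 z [-9.4 -8.8 -7.1]
wrist x -35 319 y -14.1 14.4 z [-9.3 -8.7 -7. ]
wrist x -30 183 y -10.1 10.5 z [-9.3 -8.7 -6.9]
wrist x -25 12 y -2.7 6.7 z [-8.7 -8.3 -6.9]
wrist x -15 322 y -11.7 12.2 z [-11.5  -5.3   7. ]
wrist x -10 811 y -12.4 12.9 z [-12.9  -7.    2.8]
wrist x -5 164 y -12.7 13.0 z [-13.2 -11.4  -2.6]
wrist x 0 163 y -12.5 12.8 z [-13.2 -11.8  -3. ]
wrist x 5 142 y -12.7 12.7 z [-13.2 -11.7  -3.3]
wrist x 10 139 y -12.5 13.0 z [-13.2 -11.6  -3. ]
scene x -60 20 y -14.0 15.5 z [-1.   8.1 11. ]
scene x -55 23 y -13.8 16.9 z [-7.3  6.8 11.7]
scene x -50 22 y -16.1 15.2 z [-6.8  7.5 10.7]
scene x -45 19 y -12.5 14.8 z [-5.9  7.7 10.7]
scene x -40 20 y -16.5 16.5 z [-5.9  7.2 10.5]
scene x -35 14 y -12.3 12.6 z [-5.4  8.  10.3]
scene x -30 8 y -11.3 7.2 z [ 3.6  6.9 10. ]
scene x -15 48 y -13.0 12.1 z [-11.    1.5  11.1]
scene x -10 16 y -14.1 12.2 z [-12.9   6.5  11. ]
scene x -5 18 y -7.4 12.1 z [-3.3  8.  13. ]
scene x 0 17 y -9.9 12.0 z [-2.3  8.5 13. ]
scene x 5 14 y -10.6 12.8 z [ 0.1  9.7 11.9]
scene x 10 16 y -8.6 11.8 z [-2.5  8.6 14.4]
top x -15 1 y -3.9 -3.9 z [-13.2 -13.2 -13.2]
top x -10 2 y -6.8 -0.9 z [-10.8 -10.7 -10.5]
top x -5 4 y -8.4 -1.5 z [-13.5 -12.2  -9.9]
top x 0 2 y -11.5 -6.9 z [-11.2  -9.4  -7.7]
top x 5 3 y -9.9 -5.2 z [-12.2 -11.1  -8.9]
```

The wrist and scene clouds agree that the fingers end about 25 mm short of the reported TCP. The earlier closings were therefore above the knob, and the ~5 N was the tips touching its top. The real tip height is the reported z plus 0.025. I'll open, go down a further 40 mm and grip again.

>>> drive_tool(moves=[[[0, 0, 0], [0, 0, 0], 60], [[0, 0, 0], [0, 0, 0], 60], [[0, 0, 0], [0, 0, 0], 60], [[0, 0, 0], [0, 0, 0], 60], [[0, 0, 0], [0, 0, 0], 60], [[0, 0, 0], [0, 0, 0], 60], [[10, 0, 0], [0, 0, 0], 60], [[10, 0, 0], [0, 0, 0], 60], [[10, 0, 0], [0, 0, 0], 60], [[5, 0, 0], [0, 0, 0], 60], [[5, 0, 0], [0, 0, 0], 60], [[0, 0, 0], [0, 0, 0], 60]])

```text
time: 8.42
ee_pos: [0.6269, -0.2258, -0.0048]
orientation: [0.59, 0.388, 0.592, -0.388]
contact_force: [-0.9, -0.4, 0.1]
width: 0.0598
```

>>> drive_tool(moves=[[[0, 0, 0], [0, 0, 0], 15], [[0, 0, 0], [0, 0, 0], 15], [[0, 0, 0], [0, 0, 0], 15], [[0, 0, 0], [0, 0, 0], 15], [[0, 0, 0], [0, 0, 0], 15], [[0, 0, 0], [0, 0, 0], 15], [[0, 0, 0], [0, 0, 0], 15]], force=25)

```text
time: 9.0
ee_pos: [0.6284, -0.2264, -0.0023]
orientation: [0.591, 0.388, 0.591, -0.388]
contact_force: [-0.6, 0.1, 1.5]
width: 0.0258
```

Gripped at 25.8 mm. Now I lift.

>>> drive_tool(moves=[[[-5, 0, 0], [0, 0, 0], 15], [[-15, 0, 0], [0, 0, 0], 15], [[-25, 0, 0], [0, 0, 0], 15], [[-25, 0, 0], [0, 0, 0], 15], [[-25, 0, 0], [0, 0, 0], 15], [[-25, 0, 0], [0, 0, 0], 15], [[-25, 0, 0], [0, 0, 0], 15], [[-25, 0, 0], [0, 0, 0], 15], [[-20, 0, 0], [0, 0, 0], 15], [[-10, 0, 0], [0, 0, 0], 15], [[0, 0, 0], [0, 0, 0], 15], [[0, 0, 0], [0, 0, 0], 15]])

```text
time: 10.0
ee_pos: [0.6282, -0.2264, 0.1977]
orientation: [0.592, 0.388, 0.591, -0.388]
contact_force: [0.2, 0.0, -3.8]
width: 0.0256
```

>>> drive_tool(moves=[[[0, 2, -12], [0, 0, 0], 15], [[0, 3, -20], [0, 0, 0], 15], [[0, 3, -24], [0, 0, 0], 15], [[0, 3, -24], [0, 0, 0], 15], [[0, 3, -24], [0, 0, 0], 15], [[0, 3, -24], [0, 0, 0], 15], [[0, 3, -24], [0, 0, 0], 15], [[0, 3, -24], [0, 0, 0], 15], [[0, 3, -24], [0, 0, 0], 15], [[0, 3, -24], [0, 0, 0], 15], [[0, 3, -24], [0, 0, 0], 15], [[0, 3, -24], [0, 0, 0], 15], [[0, 3, -24], [0, 0, 0], 15], [[0, 3, -24], [0, 0, 0], 15], [[0, 3, -24], [0, 0, 0], 15], [[0, 3, -24], [0, 0, 0], 15], [[0, 3, -24], [0, 0, 0], 15], [[0, 3, -24], [0, 0, 0], 15], [[0, 3, -24], [0, 0, 0], 15], [[0, 3, -10], [0, 0, 0], 15]])

```text
time: 11.67
ee_pos: [0.5001, 0.2126, 0.1951]
orientation: [0.59, 0.386, 0.593, -0.388]
contact_force: [-0.1, 1.2, -2.6]
width: 0.0252
```

>>> drive_tool(moves=[[[0, 0, 0], [0, 0, 0], 15], [[0, 0, 0], [0, 0, 0], 15], [[0, 0, 0], [0, 0, 0], 15]])

```text
time: 11.92
ee_pos: [0.5027, 0.2091, 0.1964]
orientation: [0.591, 0.387, 0.591, -0.388]
contact_force: [-0.1, -0.1, -2.4]
width: 0.0256
```

```bash
python3 - <<'E'
from h import *; from cell import robot
o=robot.get_obs();print(o["time"],o["qpos"].round(2),o["width"],o["contact_force"])
need(o,[.5037,.2100,.12])
a,P=lidfit(robot,o["ee_pos"],o["ee_pos"][2]+.018)
Z=P[...,2];ok=a["range_z"]>0
# gripper body bottom (scene camera): points near the tool above lid
s=robot.snapshot("scene");Q=cloud(s);R=Ro.from_quat(np.roll(o["orientation"],-1));T=R.inv().apply((Q.reshape(-1,3)-o["ee_pos"]))*1000
T=T[(s["range_z"]>0).ravel()]
for lo in range(-140,-20,10):
    k=T[(T[:,0]>=lo)&(T[:,0]<lo+10)&(abs(T[:,1])<110)&(abs(T[:,2])<60)]
    if len(k):print(lo,len(k),k[:,1:].min(0).round(),k[:,1:].max(0).round())
E
```

```text
11.9167 [ 0.3  -0.02  1.64 -0.    1.52 -0.11] 0.025641553429868798 [-0.07135882 -0.05934307 -2.39105373]
pos [0.5027 0.2091 0.1964] turn [-0.04  0.02  0.09] shift now [76.4  1.4 -0.4] shift after turn [76.4  1.3 -0.4]
flange c 0.5028 0.2095 r 0.062 ztop 0.2143 slope [ 0.0015 -0.0075] 33769
-140 194 [-91. -33.] [93. 40.]
-130 247 [-85. -34.] [87. 41.]
-120 115 [-87. -31.] [87. 39.]
-110 24 [-82.  -3.] [76. 28.]
-100 52 [-31.  -9.] [32. 13.]
-90 49 [-33. -10.] [30. 12.]
-80 50 [-32. -12.] [30. 15.]
-70 51 [-29. -11.] [30. 14.]
-60 72 [-30. -12.] [28. 17.]
-50 59 [-30. -10.] [28. 16.]
-40 60 [-27.  -5.] [27. 16.]
-30 258 [-59. -51.] [57. 60.]
```

The gripper body starts 85 mm behind the tips, so it will clear the tower. The lid is held level at (0.5028, 0.2095) and the pot is at about (0.5038, 0.2102). I shift 1.2 mm along tool y, then lower about 113 mm with a slow finish.

>>> drive_tool(moves=[[[10, 1.2, 0], [0, 0, 0], 15], [[15, 0, 0], [0, 0, 0], 15], [[15, 0, 0], [0, 0, 0], 15], [[15, 0, 0], [0, 0, 0], 15], [[15, 0, 0], [0, 0, 0], 15], [[10, 0, 0], [0, 0, 0], 15], [[8, 0, 0], [0, 0, 0], 15], [[5, 0, 0], [0, 0, 0], 15], [[4, 0, 0], [0, 0, 0], 15], [[0, 0, 0], [0, 0, 0], 15], [[0, 0, 0], [0, 0, 0], 15]])

```text
time: 12.93
ee_pos: [0.5045, 0.2105, 0.1008]
orientation: [0.591, 0.388, 0.591, -0.388]
contact_force: [0.3, -0.3, -1.9]
width: 0.0256
```

```bash
python3 - <<'E'
from h import *; from cell import robot
o=robot.get_obs();print(o["time"],o["ee_pos"],o["contact_force"])
a,P=lidfit(robot,o["ee_pos"],o["ee_pos"][2]+.018)
E
```

```text
12.9333 [0.50449805 0.21047525 0.10079498] [ 0.27065581 -0.26189204 -1.86952564]
flange c 0.5045 0.2108 r 0.062 ztop 0.1187 slope [ 0.0033 -0.0066] 33746
```

>>> drive_tool(moves=[[[4, -0.9, 0], [0, 0, 0], 15], [[4, 0, 0], [0, 0, 0], 15], [[3, 0, 0], [0, 0, 0], 15], [[2, 0, 0], [0, 0, 0], 15], [[2, 0, 0], [0, 0, 0], 15], [[1, 0, 0], [0, 0, 0], 15], [[0, 0, 0], [0, 0, 0], 15], [[0, 0, 0], [0, 0, 0], 15]])

```text
time: 13.65
ee_pos: [0.5033, 0.21, 0.0843]
orientation: [0.591, 0.388, 0.591, -0.388]
contact_force: [0.0, 0.1, -3.0]
width: 0.0256
```

>>> drive_tool(moves=[[[1, 0, 0], [0, 0, 0], 15], [[0.5, 0, 0], [0, 0, 0], 15], [[0.5, 0, 0], [0, 0, 0], 15], [[0, 0, 0], [0, 0, 0], 15]])

```text
time: 13.98
ee_pos: [0.5035, 0.2101, 0.0827]
orientation: [0.591, 0.388, 0.591, -0.388]
contact_force: [-1.2, -0.6, 1.3]
width: 0.0253
```

```bash
python3 - <<'E'
from h import *; from cell import robot
o=robot.get_obs();print(o["time"],o["ee_pos"],o["contact_force"])
a,P=lidfit(robot,o["ee_pos"],.101)
E
```

```text
13.9833 [0.50345237 0.21008916 0.08270442] [-1.18923231 -0.61047013  1.34010473]
flange c 0.5035 0.21 r 0.0624 ztop 0.1006 slope [ 0.0032 -0.0069] 33756
```

The lid is seated: the flange top is at 0.1006 and the vertical force has reversed. I release it and rise.

>>> drive_tool(moves=[[[0, 0, 0], [0, 0, 0], 45], [[0, 0, 0], [0, 0, 0], 45], [[0, 0, 0], [0, 0, 0], 45], [[0, 0, 0], [0, 0, 0], 45], [[0, 0, 0], [0, 0, 0], 45], [[-10, 0, 0], [0, 0, 0], 45], [[-15, 0, 0], [0, 0, 0], 45], [[-20, 0, 0], [0, 0, 0], 45], [[-20, 0, 0], [0, 0, 0], 45], [[-20, 0, 0], [0, 0, 0], 45], [[0, 0, 0], [0, 0, 0], 0], [[0, 0, 0], [0, 0, 0], 0], [[0, 0, 0], [0, 0, 0], 0], [[0, 0, 0], [0, 0, 0], 0], [[0, 0, 0], [0, 0, 0], 0]], force=25)

```text
time: 15.28
ee_pos: [0.5025, 0.2098, 0.1659]
orientation: [0.591, 0.387, 0.592, -0.389]
contact_force: [1.0, 0.3, 0.6]
width: 0.0162
```

```bash
python3 - <<'E'
from h import *; from cell import robot
o=robot.get_obs();print(o["time"],o["ee_pos"],o["contact_force"],o["width"])
a,P=lidfit(robot,[.5038,.2102],.101)
t=robot.snapshot("top");c=cloud(t);m=(abs(c[...,2]-.101)<.006)&(np.hypot(c[...,0]-.5038,c[...,1]-.2102)<.075);print(cv2.minEnclosingCircle(c[m][:,:2].astype(np.float32)),m.sum())
s=robot.snapshot("scene")
cv2.imwrite("pics/p5.png",np.hstack([cv2.resize(s["pixels"][190:290,290:410],(400,333),interpolation=cv2.INTER_CUBIC),cv2.resize(a["pixels"],(400,333))]))
need(o,[.583,.027,.13])
E
```

```text
15.2833 [0.50246031 0.20977917 0.16588223] [0.95216856 0.29396485 0.60860085] 0.016247989351851354
flange c 0.5035 0.2101 r 0.0622 ztop 0.1006 slope [ 0.0018 -0.0032] 21866
((0.5104618072509766, 0.19362130761146545), 0.05868759751319885) 658
pos [0.5025 0.2098 0.1659] turn [-0.03 -0.01  0.14] shift now [ 35.8   1.2 199.7] shift after turn [ 35.9   1.  199.7]
```

View pics/p5.png

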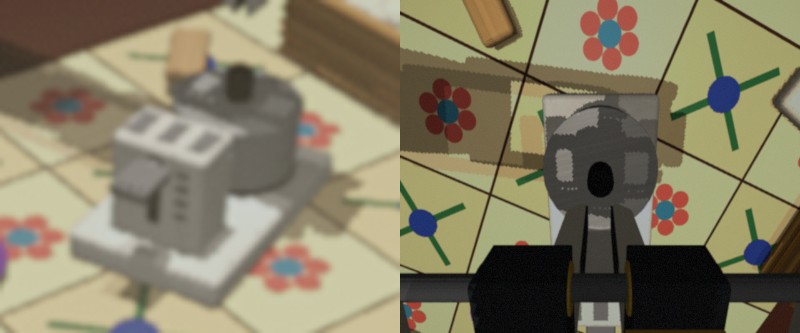

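The scene crop shows the lid sitting level on the pot, knob at about (238,83), and the lever still up at about (140,185). The wrist flange fit gives (0.5035, 0.2101), top 0.1006, level. The top camera's circle is occluded by the gripper, so I ignore it. Now to the lever.

>>> drive_tool(moves=[[[0, 1.3, 10], [0, 0, 0], 0], [[0, 0, 20], [0, 0, 0], 0], [[0, 0, 22], [0, 0, 0], 0], [[0, 0, 22], [0, 0, 0], 0], [[0, 0, 22], [0, 0, 0], 0], [[0, 0, 22], [0, 0, 0], 0], [[0, 0, 22], [0, 0, 0], 0], [[0, 0, 22], [0, 0, 0], 0], [[0, 0, 20], [0, 0, 0], 0], [[0, 0, 11], [0, 0, 0], 0], [[0, 0, 0], [0, 0, 0], 0], [[15, 0, 0], [0, 0, 0], 0], [[15, 0, 0], [0, 0, 0], 0], [[15, 0, 0], [0, 0, 0], 0], [[12, 0, 0], [0, 0, 0], 0], [[5, 0, 0], [0, 0, 0], 0], [[0, 0, 0], [0, 0, 0], 0], [[0, 0, 0], [0, 0, 0], 0]])

```text
time: 16.93
ee_pos: [0.5813, 0.0339, 0.1056]
orientation: [0.591, 0.388, 0.591, -0.388]
contact_force: [-0.5, 0.8, 0.7]
width: 0.0007
```

```bash
python3 - <<'E'
from h import *; from cell import robot
o=robot.get_obs();print(o["time"],o["contact_force"],o["width"]); need(o,[.5805,.0335,.093])
lidfit(robot,[.5038,.2102],.101)
s=robot.snapshot("scene");Q=cloud(s);R=Ro.from_quat(np.roll(o["orientation"],-1));T=R.inv().apply((Q.reshape(-1,3)-o["ee_pos"]))*1000
T=T[(s["range_z"]>0).ravel()]
for lo in range(-50,20,4):
    k=T[(T[:,0]>=lo)&(T[:,0]<lo+4)&(abs(T[:,1])<25)&(abs(T[:,2])<35)]
    if len(k):print(lo,len(k),k[:,1:].min(0).round(),k[:,1:].max(0).round())
E
```

```text
16.9333 [-0.5291274   0.81781726  0.68683112] 0.0007339107933087587
pos [0.5813 0.0339 0.1056] turn [-0.01 -0.01  0.  ] shift now [12.6 -0.9  0.1] shift after turn [12.6 -0.9  0.1]
flange c 0.5272 0.1549 r 0.0147 ztop 0.098 slope [ 0.2405 -0.5569] 210
-50 14 [-15. -11.] [16. 13.]
-46 16 [-13.  -3.] [15. 12.]
-42 14 [-12.  -2.] [15. 10.]
-38 15 [-13.   2.] [15. 13.]
-34 5 [-8.  6.] [10. 11.]
-30 8 [ -8. -34.] [20.  9.]
-26 6 [  4. -35.] [ 25. -30.]
-22 8 [ -5. -35.] [25. 17.]
-18 62 [-17. -34.] [23. 23.]
-14 70 [-19. -35.] [23. 23.]
-10 20 [-13. -35.] [21. 23.]
-6 16 [-17. -34.] [25. 18.]
-2 4 [ 16. -35.] [ 25. -33.]
2 4 [ 19. -34.] [ 23. -31.]
6 3 [ 14. -35.] [ 22. -29.]
10 6 [  6. -34.] [ 23. -32.]
14 7 [  4. -33.] [ 24. -27.]
18 7 [  2. -35.] [ 25. -31.]
```

Aligned over the paddle. Pressing down in stages while watching the force.

>>> drive_tool(moves=[[[5, 0, 0], [0, 0, 0], 0], [[5, 0, 0], [0, 0, 0], 0], [[4, 0, 0], [0, 0, 0], 0], [[4, 0, 0], [0, 0, 0], 0], [[4, 0, 0], [0, 0, 0], 0], [[0, 0, 0], [0, 0, 0], 0]])

```text
time: 17.53
ee_pos: [0.5819, 0.0335, 0.0833]
orientation: [0.592, 0.388, 0.591, -0.388]
contact_force: [0.2, -0.2, 3.7]
width: 0.0006
```

>>> drive_tool(moves=[[[4, 0, 0], [0, 0, 0], 0], [[4, 0, 0], [0, 0, 0], 0], [[4, 0, 0], [0, 0, 0], 0], [[4, 0, 0], [0, 0, 0], 0], [[4, 0, 0], [0, 0, 0], 0], [[4, 0, 0], [0, 0, 0], 0], [[4, 0, 0], [0, 0, 0], 0], [[2, 0, 0], [0, 0, 0], 0], [[2, 0, 0], [0, 0, 0], 0], [[0, 0, 0], [0, 0, 0], 0], [[0, 0, 0], [0, 0, 0], 0]])

```text
time: 18.45
ee_pos: [0.582, 0.0334, 0.0523]
orientation: [0.592, 0.388, 0.591, -0.388]
contact_force: [-2.3, 0.2, 8.4]
width: 0.0005
```

>>> drive_tool(moves=[[[1.5, 0, 0], [0, 0, 0], 0], [[1, 0, 0], [0, 0, 0], 0], [[0, 0, 0], [0, 0, 0], 0], [[0, 0, 0], [0, 0, 0], 0]])

```text
time: 18.78
ee_pos: [0.5821, 0.0334, 0.0502]
orientation: [0.592, 0.388, 0.591, -0.388]
contact_force: [-3.0, -0.4, 11.9]
width: 0.0008
```

>>> drive_tool(moves=[[[1, 0, 0], [0, 0, 0], 0], [[0.5, 0, 0], [0, 0, 0], 0], [[0, 0, 0], [0, 0, 0], 0], [[0, 0, 0], [0, 0, 0], 0], [[0, 0, 0], [0, 0, 0], 0]])

```text
time: 19.2
ee_pos: [0.5821, 0.0334, 0.0488]
orientation: [0.592, 0.388, 0.591, -0.388]
contact_force: [-3.9, 0.4, 11.2]
width: 0.0004
```

The bump at about 12 N has been passed. I press a little further, to the bottom stop, for a firm hold.

>>> drive_tool(moves=[[[1, 0, 0], [0, 0, 0], 0], [[1, 0, 0], [0, 0, 0], 0], [[0, 0, 0], [0, 0, 0], 0], [[0, 0, 0], [0, 0, 0], 0], [[0, 0, 0], [0, 0, 0], 0], [[0, 0, 0], [0, 0, 0], 0]])

```text
time: 19.7
ee_pos: [0.5822, 0.0334, 0.0477]
orientation: [0.592, 0.388, 0.591, -0.388]
contact_force: [-7.3, -0.3, 17.9]
width: 0.0002
```

```bash
python3 - <<'E'
from h import *; from cell import robot
o=robot.get_obs();print(o["time"],o["ee_pos"],o["contact_force"],abs(o["dq"]).max())
for n in("scene","top"):
    s=robot.snapshot(n);P=cloud(s);ok=s["range_z"]>0
    d=P[...,:2]-[.5553,.0912];u=np.array([.398,-.917]);v=np.array([.917,.398])
    b=d@u;a=d@v; k=ok&(b>.034)&(b<.085)&(abs(a)<.02)&(P[...,2]<.12)&(P[...,2]>.04)
    out=k&(b>.068)
    print(n,"paddle outer z pct",np.percentile(P[out][:,2],[50,80,95]).round(4) if out.any() else None,out.sum())
    m=ok&(abs(P[...,2]-.101)<.005)&(np.hypot(P[...,0]-.5037,P[...,1]-.2101)<.07);X=P[m]
    print("lid",cv2.minEnclosingCircle(X[:,:2].astype(np.float32)),np.median(X[:,2]),len(X))
    if n=="scene": cv2.imwrite("pics/e6.png",cv2.resize(s["pixels"][150:300,270:430],(640,600),interpolation=cv2.INTER_CUBIC))
E
```

```text
19.7 [0.58217723 0.03339344 0.04766738] [-7.32696346 -0.25562587 17.91517267] 0.002483655333202159
scene paddle outer z pct [0.0878 0.1086 0.1167] 195
lid ((0.5024592280387878, 0.21534624695777893), 0.06484530866146088) 0.10252840288567651 344
top paddle outer z pct None 0
lid ((0.503121018409729, 0.2103641778230667), 0.06192706525325775) 0.10036416000716444 1600
```

View pics/e6.png

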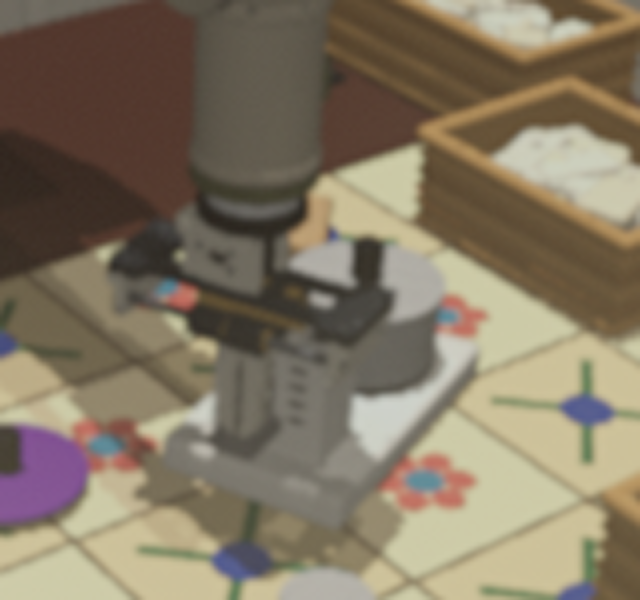

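The final crop shows the paddle pressed low against the tower at about (245,435), under the shut fingers. The lid is level on the pot with its knob at about (367,260), clear of the gripper. The vertical force rose to about 18 N at the stop and everything is still, so I hand in.

```bash
python3 -c "
from cell import robot
print(robot.sign_off()); o=robot.get_obs(); print(o['time'],o['ee_pos'],o['contact_force'])"
```

```text
the job is handed in; nothing more can be done
None
the job is handed in; nothing more can be done
```

The larger steel lid (62 mm flange radius) is on the steam pot and let go. The lever was then pressed past all three clicks to its bottom stop. I handed the job in at about 19.7 s with the fingers still holding it down; no verdict was reported.

**Last checks**
- **Lid:** the top camera puts it at (0.503, 0.210), within about 1 mm of the measured pot centre. The flange top is at 0.100 m, about 1 mm from fully home. It measured level after I let go, and the gripper was clear of it.
- **Lever:** the fingers were pressing with about 18 N and the arm was still. I worked out the lever travel, about 45 mm, from the tip height and the force rising at the stop.

**What disagreed or failed**
- **TCP offset:** the real fingertips end about 25 mm short of the reported TCP. My first grip attempts closed above the knob and touched its top with about 5 N. I measured the offset from the depth images and corrected for it.
- **Lever by camera:** no camera reading confirmed the lever travel. The scene camera's reading there was mixed up with the fingers, and the top camera saw nothing of it.
- **Lid by scene camera:** it put the lid about 5 mm off, but the gripper partly hid the lid in that view. I trusted the top and wrist cameras instead.
- **Side force:** there was about 7 N sideways on the tool at the stop.
- **Bystanders:** I did not measure them again at the end.

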